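Key the forming drum onto its spindle

TASK

Get the bending spindle ready for rolling letter edges: lay the loose key in the slot across the top of the upright shaft, centred and flat on the slot's floor, and let go of it. Then take the drum that has keyways cut in its bore and lower it over the shaft, keyways in line with the key, until it sits flat on the flange; set it down, do not let it fall. Leave the drum with the plain round bore standing where it is.

Things in the scene. Friction and masses are not known exactly. Their poses are not given: they have to be found in the camera images.
- key_mid (a point): Sizes in mm. Loose steel key, an upside-down T: a flat bar 90 long (x), 16 wide (y), 18 high, lying on the table, with a grip tab 26 long (x), 16 wide (y), 32 high standing up from the middle of the bar (whole height 50). Point at its centre, half-way up (25 above its underside). x along the bar, z up; the same after a half turn. About 0.22 kg.
- spindle_top (a point): In mm. Centre of the shaft's top, 60 above the table. Fixed spindle: foot disc 160 across, 12 high; flange 120 across, upper face 20 above the table; upright steel shaft 54 across, 40 high above the flange. A slot 26 wide, 20 deep, open at both ends, is cut across its top along x. The key lies in it along x, tab up, ends sticking out 18; key_mid is then 5 above this point. Same after a half turn.
- keyed_drum_mid (a point): In mm. Drum for the shaft: aluminium ring 132 across, 36 high; bore 66 across, with two opposite keyways along x, 34 wide, right through, 108 end to end. Fixed steel handle over it: level bar along y, 118 long, 14 thick, 16 high, on two posts 90 apart. Point on its axis, half-way up: 56 above its underside, 48 below the bar's middle. Half turn: same. ~0.6 kg. On the flange 16 above spindle_top.
- plain_drum_mid (a point): Sizes in mm. The other drum: same ring, size and handle, but its bore is plain and round, 66 across, with no keyways. Point on its axis, half-way up (56 above its underside). Not to be used; it may stand on either side.
Not all that is in view belongs to the job. Leave any brown look-alike of the part that bears keyed_drum_mid alone. Of the things that look like the part that bears key_mid, the smaller one is meant.

How it is judged:
On the way:
1. the key lies flat in the slot, centred, let go, with the keyed drum still off the spindle (x of key_mid in the frame of spindle_top between -0.015 and 0.015 m and y of key_mid in the frame of spindle_top between -0.01 and 0.01 m and z of key_mid in the frame of spindle_top below 0.01 m and angle between key_mid's own z axis and vertical below 0.17 rad and angle between the x axis of key_mid and the x axis of spindle_top, either way round below 0.35 rad and contact force between the fingers and key below 0.1 N and horizontal distance between keyed_drum_mid and spindle_top above 0.1 m), for 0.2 s.
At the end, for the whole second after the job is handed in: Key flat in the slot: within 15 mm of centre along it, 10 mm across, 5 mm of its floor, 10 degrees of level, 20 degrees of the slot. Keyed drum over it: within 5 mm of the flange, 12 mm of the shaft's axis, 6 degrees of upright, keyways within 23 degrees of the slot. Both released, at rest (x of key_mid in the frame of spindle_top between -0.015 and 0.015 m and y of key_mid in the frame of spindle_top between -0.01 and 0.01 m and z of key_mid in the frame of spindle_top below 0.01 m and angle between key_mid's own z axis and vertical below 0.17 rad and angle between the x axis of key_mid and the x axis of spindle_top, either way round below 0.35 rad and horizontal distance between keyed_drum_mid and spindle_top below 0.012 m and z of keyed_drum_mid in the frame of spindle_top below 0.021 m and angle between keyed_drum_mid's own z axis and vertical below 0.1 rad and angle between the x axis of keyed_drum_mid and the x axis of spindle_top, either way round below 0.4 rad and linear speed of each of keyed_drum, key below 0.02 m/s); the robot touches nothing.
It fails at once if the keyed drum is let fall (moves faster than 0.7 m/s while not held) (contact force between the fingers and keyed_drum below 0.1 N and linear speed of keyed_drum above 0.7 m/s).
It fails at once if the plain drum is moved by more than 30 mm (distance of plain_drum_mid from where it was at the start of the episode above 0.03 m).
It also fails if it takes over 51 s, if anything falls off the work surface, if the arm or the gripper's body presses on something with over 40 N, if the wrist force passes 120 N, or if a joint passes its speed limit or range.

ROBOT

A 7-joint arm with a two-finger parallel gripper is mounted at the origin on the work surface; the furniture and walls round the work are solid. World frame = base frame: x ahead of the robot, y to its left, z up, the work surface at z = 0. Lengths are in m, angles in rad, forces in N, time in s.
With the tool pointing down it reaches from about 0.425 to 0.875 m from the base axis. Payload 4.7 kg.
Tool frame: the origin (TCP) lies at the very end of the fingers, on their centre line; the grasp point (between the pads) lies 19 mm behind it; x points along the fingers, z is the direction in which the jaws open and shut, and the axes are right-handed (so a half turn about x gives the same grasp; the last joint's range is limited). The gripper opens to 87 mm and grips with 3 to 60 N. Pads are 19 mm wide; open, the fingers measure 117 mm over their backs; the gripper's body (75 mm by 190 mm) begins 51 mm behind the grasp point.
Start: joints at [-1.292, 0.321, -0.07, 1.45, 0.023, 1.371, -0.057], TCP at [0.17, 0.627, 0.223] pointing down, gripper open.
Joint ranges: [-2.86, 2.86], [-0.3, 2.09], [-1.38, 1.24], [0.06, 2.45], [-1.56, 4.7], [0.09, 2.05], [-2.69, 2.69]. Speed limits (rad/s): [2.57, 2.57, 3.14, 3.14, 3.14, 3.14, 3.14].

INTERFACE

Orientations are given as a rotation vector (axis times angle).
In Python, from bench import * gives the robot as it stands.
- The arm moves only by the shell command python3 -m handwheel 'ROWS' [OPENING] [FORCE]. ROWS is JSON, a list of rows, each an object with "xyz": the shift along the world's x, y, z in cm, a list of three; "angular": the turn, a rotation vector about the world's x, y, z in degrees, a list of three. A call has 1 to 5 rows; each row shifts and turns the pose as measured when the row begins; what a row does not reach is not made up. A row lasts 1/12 s, in which the tool goes at most 41.7 mm and 7.16 degrees, less where a joint would pass 70% of its speed; a pose out of reach is approached as far as the arm can. A call with a gripper value outside its range is refused whole. OPENING is the finger opening in cm, from 0 to 8.7, set as the call begins (- or left out, the last holds). The fingers move at their own pace and stop on an object; FORCE is the grip in N (left out, the last holds). Time passes only in rows, so rows that do not move let the fingers close. It gives the time, the measured TCP pose, the force and the opening at its end, in the units of the state.
- get_state(): the state, without advancing time (a new reading comes with each control period).
- get_image(name): name is "side" or "top"; returns a dict with "pixels" (420x560x3 uint8, blue, green, red), "K" (3x3 intrinsics, pixels), "dist" ([k1, k2, p1, p2, k3] as OpenCV has them; the pictures are not rectified), "cam_to_world" (4x4, takes a point from camera to world coordinates). Camera axes: x right, y down, z forward; pixel columns grow to the right and rows downward; lengths in m; the calibration is good to about 2 mm. A picture is of the moment at which its call begins. There is no depth.
- close_job(): hands the job in, once; it reports no verdict.
The state is a dict: "time": time; "joint_positions": joint angles; "qd": joint speeds; "joint_torque": joint torques, N m; "position": TCP position; "tool_rot": TCP orientation; "ft_force": force on the tool from outside, world axes, zero at the start; "torque": the same for the moment, N m; "grip_width": opening from 0.0 (shut) to 1.0 (fully open).
Only numpy, scipy, OpenCV 4.12 (cv2) and the standard library are available. Lean on these libraries where they do the work, as an engineer would, in place of code of your own. Each camera call takes 0.05 s, during which the arm holds its last target.

## Working session

There is one attempt and no reset: what is moved stays moved. The work goes in short steps, Python scripts to look and compute and a shell command to move; the robot and the scene stay as the last step left them, time stands still between calls to the robot, and variables do not carry over. Pictures are saved under pics/ and viewed, and the job is handed in when it is done.

```bash
mkdir -p pics; ls
python3 - <<'E'
from bench import *
import cv2,numpy as np
for n in("side","top"):
    d=get_image(n);cv2.imwrite(f"pics/{n}0.png",d["pixels"]);print(n,d["K"],d["dist"],d["cam_to_world"])
print(get_state())
E
```

```text
pics
side [[463.30053252   0.         277.05048988]
 [  0.         463.30053252 202.9711621 ]
 [  0.           0.           1.        ]] [-0.14440406  0.          0.          0.          0.        ] [[ 0.82277142 -0.34144774  0.4543794  -0.03682019]
 [-0.56820754 -0.47487933  0.67203409 -0.78998982]
 [-0.01368913 -0.81111224 -0.58473032  0.75949845]
 [ 0.          0.          0.          1.        ]]
top [[532.30715489   0.         278.98619141]
 [  0.         532.30715489 215.16152801]
 [  0.           0.           1.        ]] [-0.09901766  0.          0.          0.          0.        ] [[ 0.02504547 -0.98649541  0.16186269  0.25021057]
 [-0.9996174  -0.02661439 -0.0075316   0.01369606]
 [ 0.01173776 -0.16161213 -0.98678455  1.46315916]
 [ 0.          0.          0.          1.        ]]
{'time': 0.1, 'joint_positions': array([-1.29190114,  0.32176372, -0.07004264,  1.45154269,  0.02261118,
        1.37078949, -0.05687469]), 'qd': array([-0.00170369, -0.00136239,  0.00149059, -0.00154721,  0.00010811,
       -0.00220967,  0.00019218]), 'joint_torque': array([ 8.34562866e-05, -4.92573094e+01, -4.05774415e-01, -3.13398063e+01,
       -6.41586701e-02,  3.95536353e-02,  7.53238078e-05]), 'position': array([0.17006086, 0.62685417, 0.22156609]), 'tool_rot': array([-1.01310015,  1.32422052,  1.01121208]), 'ft_force': array([-0.70777312,  0.5396906 ,  0.37147437]), 'torque': array([-0.01385242, -0.00896692,  0.03572753]), 'grip_width': 1.0000823490233313}
```

View pics/side0.png

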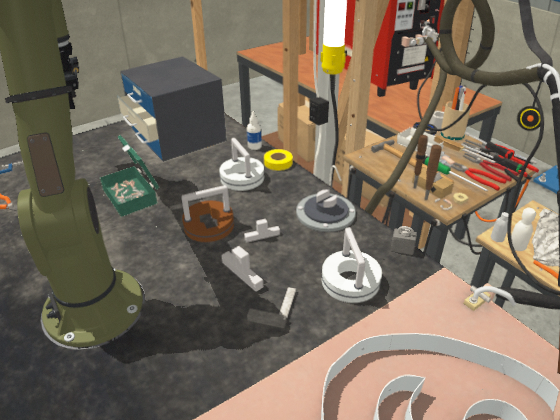

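View pics/top0.png

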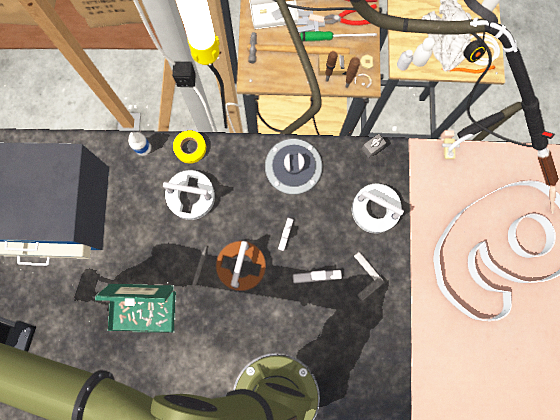

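Run:
```python
import cv2
a=cv2.imread("pics/top0.png");b=cv2.imread("pics/side0.png")
cv2.imwrite("pics/c1.png",cv2.resize(a[130:310,150:420],None,fx=2.9,fy=2.9,interpolation=cv2.INTER_CUBIC))
cv2.imwrite("pics/c2.png",cv2.resize(b[130:330,170:400],None,fx=3,fy=3,interpolation=cv2.INTER_CUBIC))
```

```text
(no output)
```

View pics/c1.png

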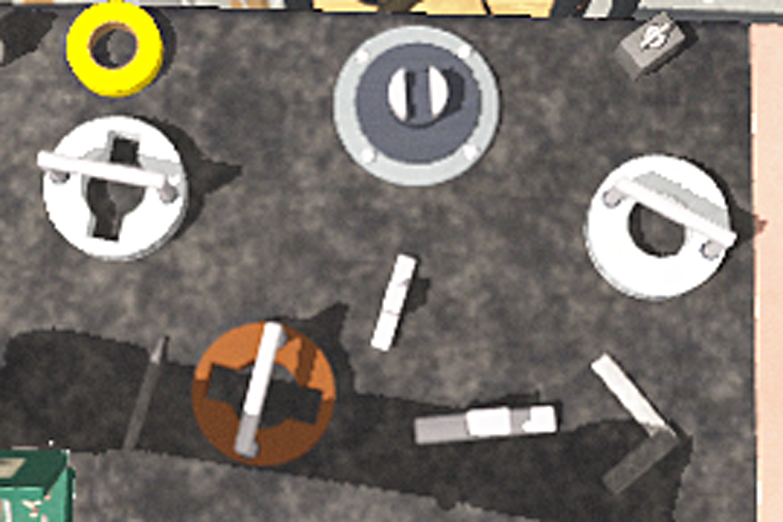

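View pics/c2.png

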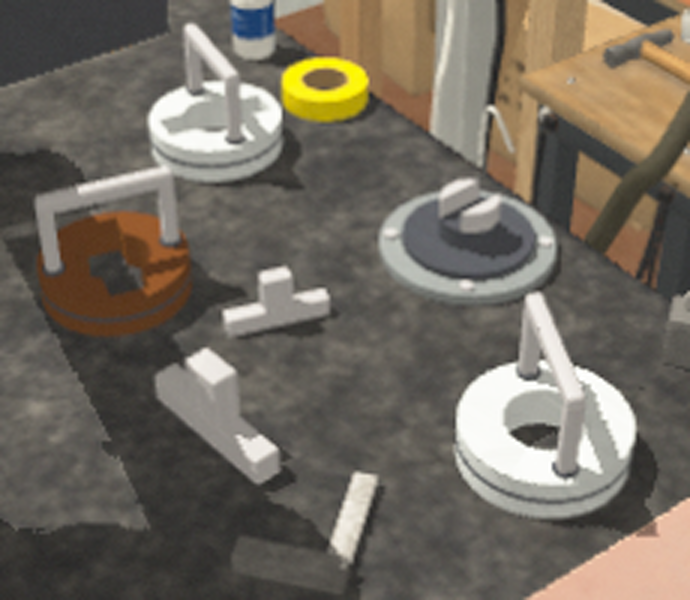

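Candidates. Key: the small T at top (286,234) (chosen), the larger T at (318,275), and a strip at (367,266). Drum: the white one with keyways at (190,195) (chosen), the plain white one at (378,208), and the brown one at (241,265). Spindle is at (293,166). Next, close crops for measuring.

```bash
cat > h.py <<'E'
from bench import *
import cv2,numpy as np
def crop(img,x0,y0,w,h,f,out):
    c=cv2.resize(img[y0:y0+h,x0:x0+w],None,fx=f,fy=f,interpolation=cv2.INTER_CUBIC)
    for i in range(0,w,10):
        cv2.line(c,(i*f,0),(i*f,5),(0,0,255),1); cv2.putText(c,str(x0+i),(i*f,14),0,.35,(0,0,255),1)
    for i in range(0,h,10):
        cv2.line(c,(0,i*f),(5,i*f),(0,0,255),1); cv2.putText(c,str(y0+i),(6,i*f+4),0,.35,(0,0,255),1)
    cv2.imwrite(out,c)
def proj(d,P):
    T=np.linalg.inv(d["cam_to_world"]);rv=cv2.Rodrigues(T[:3,:3])[0]
    return cv2.projectPoints(np.array(P,float).reshape(-1,1,3),rv,T[:3,3],d["K"],np.array(d["dist"]))[0].reshape(-1,2)
def ray(d,uv,z):
    n=cv2.undistortPoints(np.array(uv,float).reshape(-1,1,2),d["K"],np.array(d["dist"])).reshape(-1,2)
    M=d["cam_to_world"];v=np.c_[n,np.ones(len(n))]@M[:3,:3].T;o=M[:3,3]
    return o+v*((z-o[2])/v[:,2])[:,None]
E
python3 - <<'E'
from h import *
a=cv2.imread("pics/top0.png");b=cv2.imread("pics/side0.png")
k=[(a,265,210,40,46),(b,240,210,46,40),(a,160,165,60,60),(b,212,132,60,62),(a,260,136,66,60),(b,290,180,70,56)]
ims=[]
for i,(im,x,y,w,h) in enumerate(k): crop(im,x,y,w,h,6,"pics/t.png");ims.append(cv2.imread("pics/t.png"))
for j in range(3):
    A,B=ims[2*j],ims[2*j+1];H=max(A.shape[0],B.shape[0])
    p=lambda q:cv2.copyMakeBorder(q,0,H-q.shape[0],0,5,0)
    cv2.imwrite(f"pics/z{j}.png",np.hstack([p(A),p(B)])[:, :800])
E
```

```text
(no output)
```

View pics/z0.png

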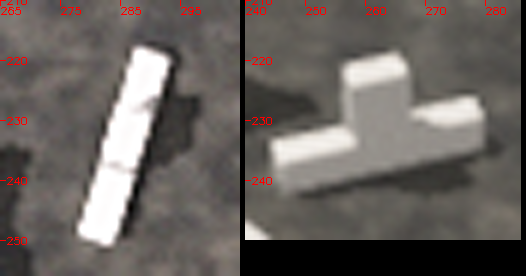

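View pics/z1.png

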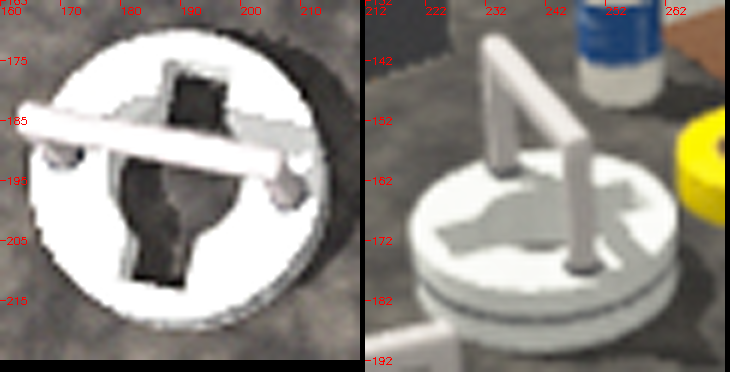

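View pics/z2.png

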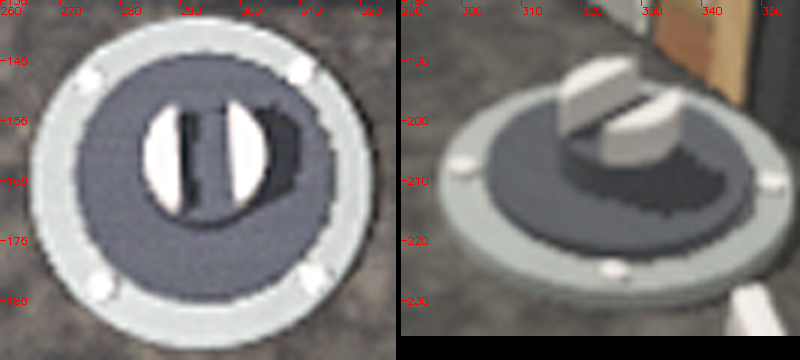

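```bash
cat > fit.py <<'E'
from h import *
from scipy.optimize import least_squares
cams={n:get_image(n) for n in("top","side")}
def tf(p,L):
    c,s=np.cos(p[2]),np.sin(p[2]);L=np.array(L,float)/1000
    return np.c_[p[0]+c*L[:,0]-s*L[:,1],p[1]+s*L[:,0]+c*L[:,1],L[:,2]]
def fit(obs,p0):
    def r(p):
        return np.concatenate([(proj(cams[n],tf(p,[o[0] for o in ob]))-np.array([o[1] for o in ob])).ravel() for n,ob in obs.items()])
    s=least_squares(r,p0,loss='soft_l1');print(s.x[:2].round(4),np.degrees(s.x[2]).round(2));print(r(s.x).reshape(-1,2).round(1).tolist());return s.x
def circ(n,z,r,ext,p0):
    t=np.linspace(0,2*np.pi,360)
    def f(p):
        q=proj(cams[n],np.c_[p[0]+r*np.cos(t),p[1]+r*np.sin(t),0*t+z]);return np.r_[q.min(0),q.max(0)]-ext
    s=least_squares(f,p0);print(n,"circ",s.x.round(4),f(s.x).round(1));return s.x
E
python3 - <<'E'
from fit import *
T=cams["top"]
print("key top-only bar pts"); print(ray(T,[(287.5,217.5),(293.7,219.2),(278,248.7),(283,251.2)],.018).round(4)[:,:2].tolist())
# key: image up = +x
obs={"top":[((45,8,18),(287.5,217.5)),((45,-8,18),(293.7,219.2)),((-45,8,18),(278,248.7)),((-45,-8,18),(283,251.2))],
"side":[((-13,-8,50),(257.5,224.2)),((13,-8,50),(267.5,221.2)),((-13,8,50),(256.3,221.3)),((13,8,50),(266.2,218.7)),((-45,-8,0),(246.3,242.3)),((45,-8,0),(280.2,235)),((-45,-8,18),(245.7,237.2)),((45,-8,18),(279.8,229.7))]}
p0=[*ray(T,[(286,234)],.018)[0,:2],-.25]
fit(obs,p0)
fit({"top":obs["top"]},p0);fit({"side":obs["side"]},p0)
print("spindle")
pt=circ("top",.012,.08,[265,138.5,322.2,194],ray(T,[(293,166)],.012)[0,:2])
circ("side",.012,.08,[297,193,356,232],pt)
print(ray(T,[(290.2,153.5),(290.2,171.3),(298,152.7),(299.5,171)],.06).round(4)[:,:2].tolist())
print("drum")
circ("top",.036,.066,[165,169.7,213,218],ray(T,[(190,195)],.036)[0,:2])
circ("side",.036,.066,[220-.5,157,264,183.3],pt)
k=ray(T,[(188,175.3),(198.7,176.7),(180.3,211.3),(190.5,213.3)],.036);print(k[:,:2].round(4).tolist(),k.mean(0))
b=ray(T,[(163.3,182.5),(163.8,187),(207.5,191),(206.8,195)],.112);print(b[:,:2].round(4).tolist(),b.mean(0))
E
```

```text
key top-only bar pts
[[0.4814, -0.0209], [0.4771, -0.0381], [0.3946, 0.003], [0.3882, -0.0107]]
[ 0.4381 -0.0171] -16.32
[[0.4, -0.8], [-0.2, -0.7], [-0.1, -0.9], [0.5, -1.6], [-0.2, 0.4], [-0.1, 1.2], [-0.8, -0.5], [-0.7, -0.0], [-0.4, 0.5], [-0.3, 0.2], [-0.2, 0.1], [-0.0, 0.1]]
[ 0.4354 -0.0167] -16.34
[[0.3, 0.2], [-0.4, 0.3], [-0.2, 0.1], [0.4, -0.6]]
[ 0.4393 -0.0168] -16.51
[[0.2, 0.1], [0.2, 1.0], [-0.4, -0.7], [-0.4, -0.2], [-0.1, 0.2], [-0.0, 0.0], [0.1, -0.2], [0.3, -0.1]]
spindle
top circ [ 0.6293 -0.035 ] [ 0.1  0.1 -0.1 -0.1]
side circ [ 0.629  -0.0414] [-0.3  1.7  0.3 -1.5]
[[0.6516, -0.0233], [0.6016, -0.0244], [0.6544, -0.0446], [0.6032, -0.0496]]
drum
top circ [0.5373 0.2507] [-0.   0.5  0.  -0.5]
side circ [0.536  0.2417] [ 0.1  1.6 -0.1 -1.3]
[[0.5888, 0.2562], [0.5856, 0.2264], [0.4877, 0.2718], [0.4829, 0.2436]] [0.53625614 0.24948183 0.036     ]
[[0.5499, 0.3068], [0.538, 0.3048], [0.5303, 0.1903], [0.5197, 0.1916]] [0.53446269 0.24835017 0.112     ]
```

```bash
cat > ov.py <<'E'
from fit import *
t=np.linspace(0,2*np.pi,120)
def C(p,r,z): return tf(p,np.c_[r*np.cos(t),r*np.sin(t),0*t+z])
def rect(p,a,b,z): return tf(p,[(a,b,z),(a,-b,z),(-a,-b,z),(-a,b,z),(a,b,z)])
def overlay(shapes,out,boxes,f=6):
    ims=[]
    for n,(x,y,w,h) in boxes.items():
        im=cv2.resize(cams[n]["pixels"][y:y+h,x:x+w],None,fx=f,fy=f,interpolation=cv2.INTER_CUBIC)
        for s,col in shapes:
            q=((proj(cams[n],s)-[x,y]+.5)*f-.5);cv2.polylines(im,[np.round(q).astype(np.int32)],False,col,1,cv2.LINE_AA)
        ims.append(im)
    H=max(i.shape[0] for i in ims)
    cv2.imwrite(out,np.hstack([cv2.copyMakeBorder(i,0,H-i.shape[0],0,5,0) for i in ims]))
G,R,B=(0,200,0),(0,0,255),(255,0,0)
def drum(p,dz=0): return [(C(p,66,36+dz),G),(C(p,33,36+dz),R),(C(p,66,0+dz),G),(rect(p,54,17,36+dz),R),(rect(p,7,59,112+dz),B)]
def key(p,dz=0): return [(rect(p,45,8,dz),G),(rect(p,45,8,18+dz),G),(rect(p,13,8,50+dz),R)]
def spin(p): return [(C(p,80,12),G),(C(p,60,20),G),(C(p,27,60),R),(rect(p,27,13,60),R)]
E
python3 - <<'E'
from ov import *
overlay(drum([.5365,.2495,np.radians(-8)]),"pics/o1.png",{"top":(160,165,60,60),"side":(212,132,60,62)})
overlay(key([.4365,-.017,np.radians(-16.4)])+[],"pics/o0.png",{"top":(265,210,40,46),"side":(240,210,46,40)})
overlay(spin([.629,-.036,np.radians(3)]),"pics/o2.png",{"top":(260,136,66,60),"side":(290,180,66,56)})
E
```

```text
(no output)
```

View pics/o0.png

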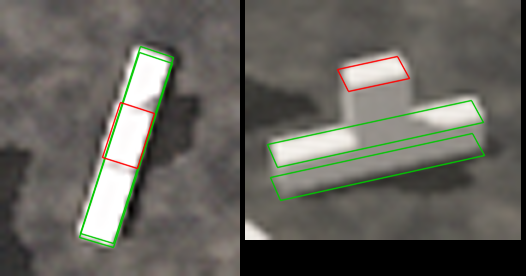

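View pics/o1.png

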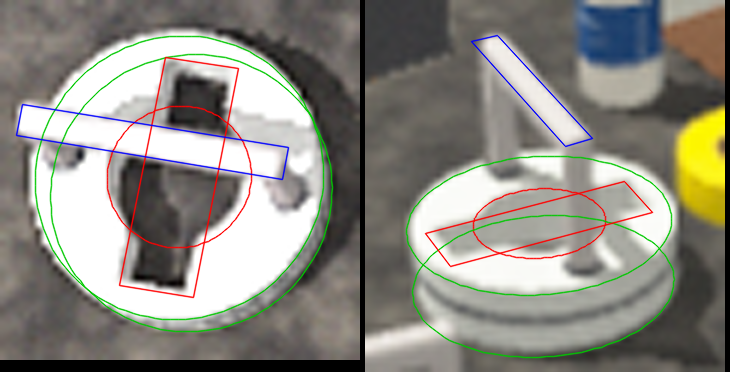

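View pics/o2.png

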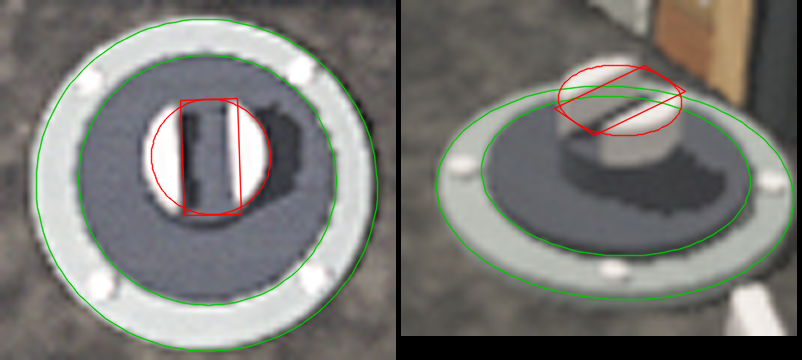

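```bash
cat > st.py <<'E'
from h import *
from scipy.spatial.transform import Rotation as Ro
import sys
def st():
    s=get_state();R=Ro.from_rotvec(s["tool_rot"]).as_matrix()
    yaw=np.degrees(np.arctan2(R[1,2],R[0,2]))
    print("t%.2f"%s["time"],"pos",s["position"].round(4),"toolx",R[:,0].round(3),"z-yaw %.1f"%yaw,"F",s["ft_force"].round(1),"grip %.3f"%s["grip_width"],"j7 %.2f"%s["joint_positions"][6])
    return s,R
def goto(x,y,z,jaw):
    s,R=st();d=(np.array([x,y,z])-s["position"])*100
    rows=[]
    for j in (jaw,jaw-180,jaw+180):
        zt=np.array([np.cos(np.radians(j)),np.sin(np.radians(j)),0]);xt=np.array([0,0,-1.]);Rt=np.c_[xt,np.cross(zt,xt),zt]
        rows.append(np.degrees(Ro.from_matrix(Rt@R.T).as_rotvec()))
    a=min(rows,key=np.linalg.norm)
    print("d cm",d.round(2),"rot deg",a.round(1))
if __name__=="__main__":
    if len(sys.argv)>4: goto(*map(float,sys.argv[1:5]))
    else: st()
E
python3 st.py .4365 -.017 .10 73.6
python3 - <<'E'
from h import *
T=get_image("top")
print(ray(T,[(241,265),(318,275)],.036)[:,:2], ray(T,[(237,285),(243,242)],.112)[:,:2])
E
```

```text
t0.30 pos [0.1701 0.6272 0.2222] toolx [-0.    -0.001 -1.   ] z-yaw 74.8 F [-0.7  0.3  0.4] grip 0.998 j7 -0.06
d cm [ 26.64 -64.42 -12.22] rot deg [ 0.  -0.  -1.2]
[[ 0.34639502  0.10108898]
 [ 0.32498155 -0.10558507]] [[0.29058921 0.1047563 ]
 [0.40001097 0.09341902]]
```

```bash
python3 -m handwheel '[{"xyz":[2.8,-3,0],"angular":[0,0,0]},{"xyz":[2.8,-3,0],"angular":[0,0,0]},{"xyz":[2.8,-3,0],"angular":[0,0,0]},{"xyz":[2.8,-3,0],"angular":[0,0,0]},{"xyz":[2.8,-3,0],"angular":[0,0,0]}]' 6 20; python3 -m handwheel '[{"xyz":[2.8,-3,0],"angular":[0,0,0]},{"xyz":[2.8,-3,0],"angular":[0,0,0]},{"xyz":[2.8,-3,0],"angular":[0,0,0]},{"xyz":[2.8,-3,0],"angular":[0,0,0]},{"xyz":[1,-4,0],"angular":[0,0,0]}]';python3 st.py .4365 -.017 .10 73.6
```

```text
time: 0.77
position: [0.3006, 0.4797, 0.2204]
tool_rot: [-1.024, 1.318, 1.035]
ft_force: [1.0, 0.3, 1.0]
grip_width: 0.726
time: 1.18
position: [0.4263, 0.3166, 0.2215]
tool_rot: [-1.023, 1.313, 1.034]
ft_force: [0.2, -0.7, 0.6]
grip_width: 0.694
t1.18 pos [0.4263 0.3166 0.2215] toolx [-0.003  0.006 -1.   ] z-yaw 76.1 F [ 0.2 -0.7  0.6] grip 0.694 j7 0.66
d cm [  1.02 -33.36 -12.15] rot deg [-0.4 -0.2 -2.5]
```

```bash
python3 -m handwheel '[{"xyz":[0.6,-4,0],"angular":[0,0,0]},{"xyz":[0.5,-4,0],"angular":[0,0,0]},{"xyz":[0.3,-4,0],"angular":[0,0,0]},{"xyz":[0,-4,0],"angular":[0,0,-1]},{"xyz":[0,-4,0],"angular":[0,0,-1]}]'; python3 -m handwheel '[{"xyz":[0,-4,-1],"angular":[0,0,0]},{"xyz":[0,-4,-2],"angular":[0,0,0]},{"xyz":[0,-3,-3],"angular":[0,0,0]},{"xyz":[0,-1,-3],"angular":[0,0,0]},{"xyz":[0,0,-1],"angular":[0,0,0]}]';python3 st.py .4365 -.017 .10 73.6
```

```text
time: 1.6
position: [0.4429, 0.1091, 0.2218]
tool_rot: [-0.993, 1.325, 1.003]
ft_force: [1.0, -0.1, 0.6]
grip_width: 0.689
time: 2.02
position: [0.4449, -0.02, 0.1273]
tool_rot: [-0.984, 1.315, 0.985]
ft_force: [-1.5, 0.3, -0.2]
grip_width: 0.689
t2.02 pos [ 0.4449 -0.02    0.1273] toolx [ 0.015  0.012 -1.   ] z-yaw 73.0 F [-1.5  0.3 -0.2] grip 0.689 j7 1.24
d cm [-0.84  0.3  -2.73] rot deg [-0.7  0.9  0.6]
```

```bash
python3 -m handwheel '[{"xyz":[-0.8,0.3,-2],"angular":[-0.7,0.9,0.6]},{"xyz":[0,0,-0.7],"angular":[0,0,0]},{"xyz":[0,0,0],"angular":[0,0,0]}]' 6 ;python3 st.py .4365 -.017 .10 73.6
python3 - <<'E'
from ov import *
s=get_state();x,y,z=s["position"]
p=[x,y,0]
overlay(key([.4365,-.017,np.radians(-16.4)])+[(tf(p,[(-5,0,z*1000),(5,0,z*1000)]),B),(tf(p,[(0,-5,z*1000),(0,5,z*1000)]),B)],"pics/g0.png",{"top":(245,185,70,80),"side":(225,160,66,90)})
E
```

```text
time: 2.27
position: [0.4349, -0.0198, 0.0976]
tool_rot: [-0.99, 1.336, 0.993]
ft_force: [-0.6, 0.2, -0.5]
grip_width: 0.69
t2.27 pos [ 0.4349 -0.0198  0.0976] toolx [-0.003 -0.    -1.   ] z-yaw 73.2 F [-0.6  0.2 -0.5] grip 0.690 j7 1.24
d cm [0.16 0.28 0.24] rot deg [ 0.  -0.2  0.4]
```

View pics/g0.png

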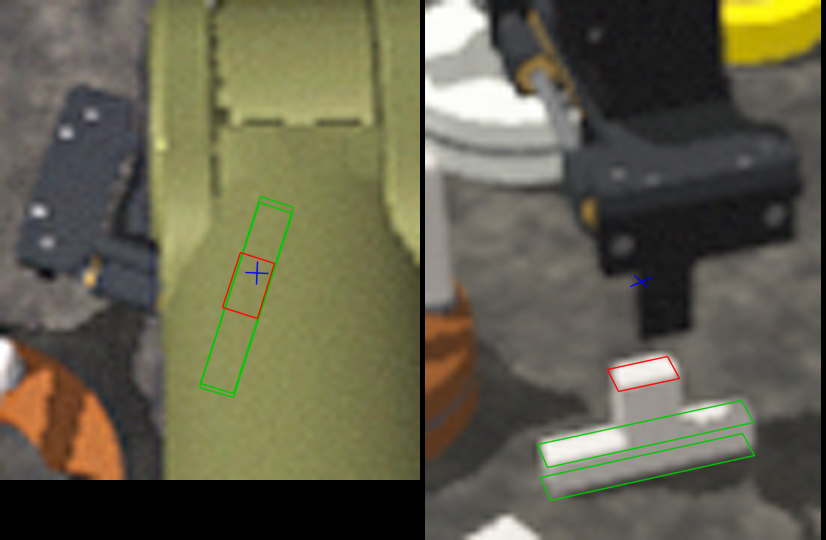

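Run:
```python
from fit import *
s=get_state();x,y,z=s["position"];d=np.array([np.cos(np.radians(73.2)),np.sin(np.radians(73.2))]);w=np.array([d[1],-d[0]])
for o in(.030,.0445): print(o,[proj(cams["side"],[[x-d[0]*o+w[0]*k,y-d[1]*o+w[1]*k,z]]).round(1).tolist() for k in(-.0095,.0095)])
```

```text
0.03 [[[260.5, 213.9]], [[268.2, 212.3]]]
0.0445 [[[262.2, 217.4]], [[270.0, 215.9]]]
```

```bash
python3 -m handwheel '[{"xyz":[0.2,0,-3],"angular":[0,0,0.4]},{"xyz":[0,0,-2],"angular":[0,0,0]},{"xyz":[0,0,-1.5],"angular":[0,0,0]},{"xyz":[0,0,-0.7],"angular":[0,0,0]},{"xyz":[0,0,0],"angular":[0,0,0]}]' 6 ;python3 st.py .4365 -.0198 .025 73.6
```

```text
time: 2.88
position: [0.4469, -0.0168, 0.0322]
tool_rot: [-1.003, 1.312, 0.992]
ft_force: [-1.0, -0.3, 0.3]
grip_width: 0.691
t2.88 pos [ 0.4469 -0.0168  0.0322] toolx [ 0.017  0.004 -1.   ] z-yaw 73.9 F [-1.  -0.3  0.3] grip 0.691 j7 1.32
d cm [-1.04 -0.3  -0.72] rot deg [-0.3  1.  -0.3]
```

```bash
python3 -m handwheel '[{"xyz":[-1.1,-0.3,0],"angular":[-0.3,1,-0.3]},{"xyz":[0,0,-0.7],"angular":[0,0,0]},{"xyz":[0,0,0],"angular":[0,0,0]}]' 6 ;python3 st.py .4365 -.0198 .025 73.6;python3 -c "
from bench import *;print(get_state()['joint_positions'])"
```

```text
time: 3.13
position: [0.4372, -0.0196, 0.0274]
tool_rot: [-0.997, 1.329, 0.995]
ft_force: [-0.5, 0.1, -0.3]
grip_width: 0.686
t3.13 pos [ 0.4372 -0.0196  0.0274] toolx [ 0.002 -0.    -1.   ] z-yaw 73.6 F [-0.5  0.1 -0.3] grip 0.686 j7 1.32
d cm [-0.07 -0.02 -0.24] rot deg [ 0.   0.1 -0. ]
[-0.54535618  0.06978424  0.54747784  2.18627474 -0.04602975  0.89422479
  1.31500014]
```

Close on the tab.

```bash
python3 -m handwheel '[{"xyz":[0,0,-0.2],"angular":[0,0,0]},{"xyz":[0,0,0],"angular":[0,0,0]},{"xyz":[0,0,0],"angular":[0,0,0]},{"xyz":[0,0,0],"angular":[0,0,0]},{"xyz":[0,0,0],"angular":[0,0,0]}]' 0.5 25 ;python3 -m handwheel '[{"xyz":[0,0,0],"angular":[0,0,0]},{"xyz":[0,0,0],"angular":[0,0,0]}]';python3 st.py .4365 -.0198 .025 73.6
```

```text
time: 3.55
position: [0.439, -0.0193, 0.0271]
tool_rot: [-0.998, 1.325, 0.993]
ft_force: [-0.9, -0.0, 0.4]
grip_width: 0.4
time: 3.72
position: [0.4393, -0.0192, 0.0274]
tool_rot: [-0.998, 1.325, 0.993]
ft_force: [-0.2, 0.7, 0.6]
grip_width: 0.248
t3.72 pos [ 0.4393 -0.0192  0.0274] toolx [ 0.007  0.001 -1.   ] z-yaw 73.6 F [-0.2  0.7  0.6] grip 0.248 j7 1.32
d cm [-0.28 -0.06 -0.24] rot deg [-0.1  0.4 -0. ]
```

```bash
python3 -m handwheel '[{"xyz":[0,0,0],"angular":[0,0,0]},{"xyz":[0,0,0],"angular":[0,0,0]},{"xyz":[0,0,0],"angular":[0,0,0]}]';python3 st.py .4365 -.0198 .025 73.6;  python3 -m handwheel '[{"xyz":[0,0,2],"angular":[0,0,0]},{"xyz":[0,0,3],"angular":[0,0,0]},{"xyz":[0,0,3],"angular":[0,0,0]},{"xyz":[0,0,3],"angular":[0,0,0]},{"xyz":[0,0,0],"angular":[0,0,0]}]';python3 st.py .63 -.035 .12 93
```

```text
time: 3.97
position: [0.4395, -0.019, 0.0275]
tool_rot: [-0.998, 1.324, 0.993]
ft_force: [0.3, 0.7, -1.2]
grip_width: 0.179
t3.97 pos [ 0.4395 -0.019   0.0275] toolx [ 0.007  0.001 -1.   ] z-yaw 73.6 F [ 0.3  0.7 -1.2] grip 0.179 j7 1.32
d cm [-0.3  -0.08 -0.25] rot deg [-0.1  0.4 -0. ]
time: 4.38
position: [0.4334, -0.0205, 0.1376]
tool_rot: [-0.996, 1.337, 0.997]
ft_force: [1.6, 0.2, -2.1]
grip_width: 0.181
t4.38 pos [ 0.4334 -0.0205  0.1376] toolx [-0.005 -0.003 -1.   ] z-yaw 73.6 F [ 1.6  0.2 -2.1] grip 0.181 j7 1.22
d cm [19.66 -1.45 -1.76] rot deg [ 0.2 -0.3 19.4]
```

```bash
python3 -m handwheel '[{"xyz":[3.5,-0.3,0],"angular":[0,0,4]},{"xyz":[4,-0.3,0],"angular":[0,0,4]},{"xyz":[4,-0.3,0],"angular":[0,0,4]},{"xyz":[4,-0.3,0],"angular":[0,0,4]},{"xyz":[3,-0.3,0],"angular":[0,0,3]}]';python3 st.py .63 -.035 .12 93; python3 -m handwheel '[{"xyz":[1,0,-0.5],"angular":[0,0,0]},{"xyz":[0,0,-0.5],"angular":[0,0,0]},{"xyz":[0,0,0],"angular":[0,0,0]}]';python3 st.py .63 -.035 .12 93
```

```text
time: 4.8
position: [0.6151, -0.0334, 0.1329]
tool_rot: [-1.247, 1.187, 1.268]
ft_force: [-0.0, 0.4, -2.0]
grip_width: 0.174
t4.80 pos [ 0.6151 -0.0334  0.1329] toolx [-0.014  0.002 -1.   ] z-yaw 93.7 F [-0.   0.4 -2. ] grip 0.174 j7 1.80
d cm [ 1.49 -0.16 -1.29] rot deg [-0.1 -0.8 -0.7]
time: 5.05
position: [0.6294, -0.0346, 0.1163]
tool_rot: [-1.252, 1.192, 1.27]
ft_force: [-0.4, -0.5, -3.1]
grip_width: 0.182
t5.05 pos [ 0.6294 -0.0346  0.1163] toolx [-0.018 -0.004 -1.   ] z-yaw 93.8 F [-0.4 -0.5 -3.1] grip 0.182 j7 1.82
d cm [ 0.06 -0.04  0.37] rot deg [ 0.2 -1.  -0.8]
```

```bash
python3 -m handwheel '[{"xyz":[0.1,0,0],"angular":[0.2,-1,-0.8]},{"xyz":[0,0,0],"angular":[0,0,0]}]';python3 st.py .63 -.035 .12 93
python3 - <<'E'
from ov import *
s=get_state();x,y,z=s["position"]
overlay(key([x,y,np.radians(3)],z*1000-27)+spin([.63,-.035,np.radians(3)]),"pics/g1.png",{"top":(250,110,80,90),"side":(286,130,72,105)},f=5)
E
```

```text
time: 5.22
position: [0.6275, -0.0348, 0.1137]
tool_rot: [-1.244, 1.188, 1.25]
ft_force: [-1.1, 0.6, -2.0]
grip_width: 0.182
t5.22 pos [ 0.6275 -0.0348  0.1137] toolx [-0.005  0.    -1.   ] z-yaw 92.9 F [-1.1  0.6 -2. ] grip 0.182 j7 1.80
d cm [ 0.25 -0.02  0.63] rot deg [-0.  -0.3  0.1]
```

View pics/g1.png

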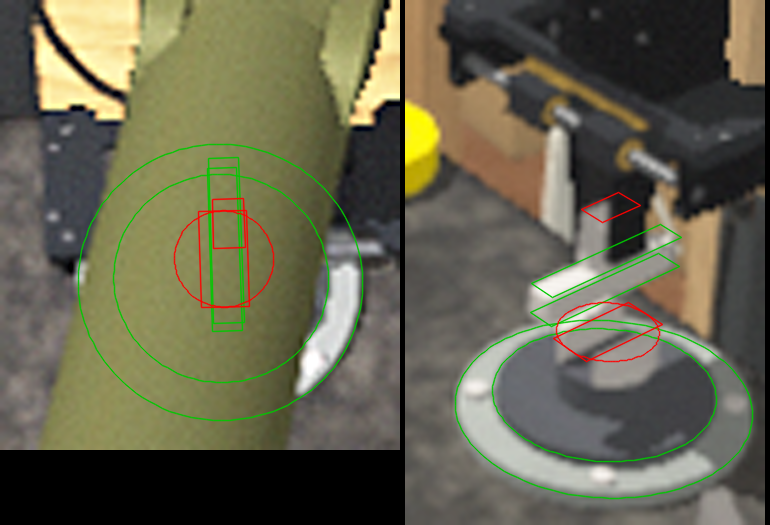

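Run:
```python
from ov import *
s=get_state();x,y,z=s["position"]
overlay([],"pics/g2a.png",{"side":(300,160,50,60)},f=8)
overlay(key([x,y,np.radians(3)],z*1000-27)+spin([.63,-.035,np.radians(3)]),"pics/g2b.png",{"side":(300,160,50,60)},f=8)
cv2.imwrite("pics/g2.png",np.hstack([cv2.imread("pics/g2a.png"),cv2.imread("pics/g2b.png")])[:,:800])
```

```text
(no output)
```

View pics/g2.png

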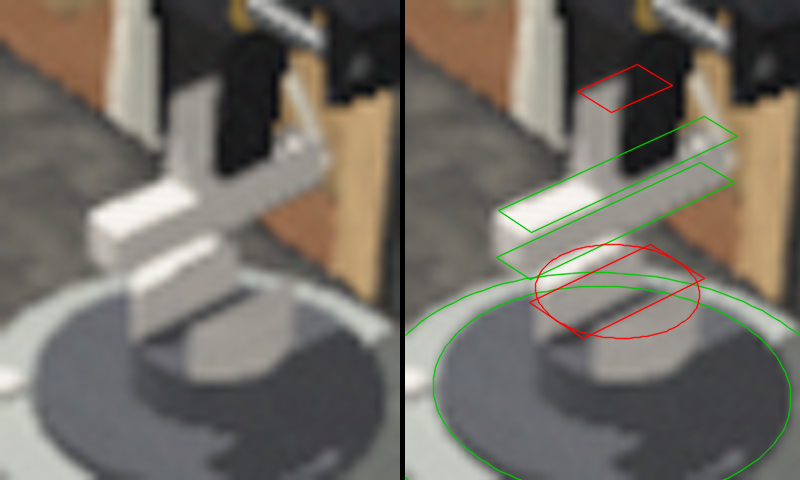

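```bash
python3 -m handwheel '[{"xyz":[0.4,0.1,-1],"angular":[0,-0.3,0]},{"xyz":[0,0,-1],"angular":[0,0,0]},{"xyz":[0,0,0],"angular":[0,0,0]}]';python3 st.py .631 -.034 .067 93
```

```text
time: 5.67
position: [0.6338, -0.0325, 0.0956]
tool_rot: [-1.25, 1.177, 1.243]
ft_force: [-1.2, 0.6, -2.6]
grip_width: 0.183
t5.67 pos [ 0.6338 -0.0325  0.0956] toolx [ 0.007  0.002 -1.   ] z-yaw 93.0 F [-1.2  0.6 -2.6] grip 0.183 j7 1.81
d cm [-0.28 -0.15 -2.86] rot deg [-0.1  0.4 -0. ]
```

```bash
python3 -m handwheel '[{"xyz":[-0.3,-0.1,-0.5],"angular":[0,0.3,0]},{"xyz":[0,0,0],"angular":[0,0,0]}]';python3 st.py .631 -.034 .067 93;python3 - <<'E'
from ov import *
overlay([],"pics/g3.png",{"side":(300,160,60,70)},f=8)
E
```

```text
time: 5.83
position: [0.6299, -0.0333, 0.0891]
tool_rot: [-1.247, 1.182, 1.249]
ft_force: [-0.4, 0.1, -1.9]
grip_width: 0.182
t5.83 pos [ 0.6299 -0.0333  0.0891] toolx [ 0.     0.002 -1.   ] z-yaw 93.1 F [-0.4  0.1 -1.9] grip 0.182 j7 1.82
d cm [ 0.11 -0.07 -2.21] rot deg [-0.1  0.  -0.1]
```

View pics/g3.png

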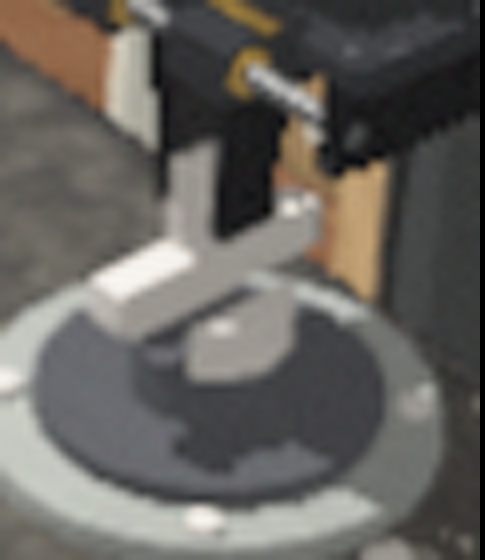

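```bash
python3 -m handwheel '[{"xyz":[0.1,0,-0.8],"angular":[0,0,0]},{"xyz":[0,0,0],"angular":[0,0,0]}]';python3 st.py .631 -.034 .067 93;python3 -m handwheel '[{"xyz":[0,0,-0.5],"angular":[0,0,0]},{"xyz":[0,0,0],"angular":[0,0,0]}]';python3 st.py .631 -.034 .067 93
```

```text
time: 6.1
position: [0.6328, -0.0332, 0.0824]
tool_rot: [-1.249, 1.179, 1.246]
ft_force: [-0.9, 0.1, -2.8]
grip_width: 0.182
t6.10 pos [ 0.6328 -0.0332  0.0824] toolx [ 0.004  0.002 -1.   ] z-yaw 93.1 F [-0.9  0.1 -2.8] grip 0.182 j7 1.82
d cm [-0.18 -0.08 -1.54] rot deg [-0.1  0.2 -0.1]
time: 6.27
position: [0.6331, -0.0333, 0.0769]
tool_rot: [-1.249, 1.179, 1.246]
ft_force: [-1.1, 0.9, -3.2]
grip_width: 0.186
t6.27 pos [ 0.6331 -0.0333  0.0769] toolx [ 0.005  0.002 -1.   ] z-yaw 93.1 F [-1.1  0.9 -3.2] grip 0.186 j7 1.82
d cm [-0.21 -0.07 -0.99] rot deg [-0.1  0.3 -0.1]
```

```bash
python3 -m handwheel '[{"xyz":[-0.2,0,-0.5],"angular":[0,0.3,0]},{"xyz":[0,0,0],"angular":[0,0,0]}]';python3 st.py .631 -.034 .067 93;python3 -m handwheel '[{"xyz":[0,0,-0.3],"angular":[0,0,0]},{"xyz":[0,0,0],"angular":[0,0,0]}]';python3 st.py .631 -.034 .067 93
```

```text
time: 6.43
position: [0.6309, -0.0333, 0.0713]
tool_rot: [-1.246, 1.183, 1.25]
ft_force: [-0.6, -0.2, -2.9]
grip_width: 0.184
t6.43 pos [ 0.6309 -0.0333  0.0713] toolx [-0.001  0.002 -1.   ] z-yaw 93.1 F [-0.6 -0.2 -2.9] grip 0.184 j7 1.83
d cm [ 0.01 -0.07 -0.43] rot deg [-0.1 -0.1 -0.1]
time: 6.6
position: [0.6312, -0.0334, 0.0681]
tool_rot: [-1.247, 1.183, 1.25]
ft_force: [-0.0, -0.5, -2.3]
grip_width: 0.184
t6.60 pos [ 0.6312 -0.0334  0.0681] toolx [-0.001  0.002 -1.   ] z-yaw 93.1 F [-0.  -0.5 -2.3] grip 0.184 j7 1.83
d cm [-0.02 -0.06 -0.11] rot deg [-0.1 -0.  -0.1]
```

```bash
python3 -m handwheel '[{"xyz":[0,0,-0.1],"angular":[0,0,0]},{"xyz":[0,0,0],"angular":[0,0,0]}]';python3 -m handwheel '[{"xyz":[0,0,-0.1],"angular":[0,0,0]},{"xyz":[0,0,0],"angular":[0,0,0]}]'
```

```text
time: 6.77
position: [0.6318, -0.0335, 0.0679]
tool_rot: [-1.247, 1.182, 1.249]
ft_force: [0.7, -0.7, -2.2]
grip_width: 0.18
time: 6.93
position: [0.632, -0.0335, 0.0679]
tool_rot: [-1.247, 1.181, 1.249]
ft_force: [-0.4, 0.3, -1.9]
grip_width: 0.188
```

```bash
python3 st.py
python3 - <<'E'
from ov import *
overlay([],"pics/g4.png",{"side":(300,160,60,70)},f=8)
E
```

```text
t6.93 pos [ 0.632  -0.0335  0.0679] toolx [ 0.001  0.003 -1.   ] z-yaw 93.1 F [-0.4  0.3 -1.9] grip 0.188 j7 1.83
```

View pics/g4.png

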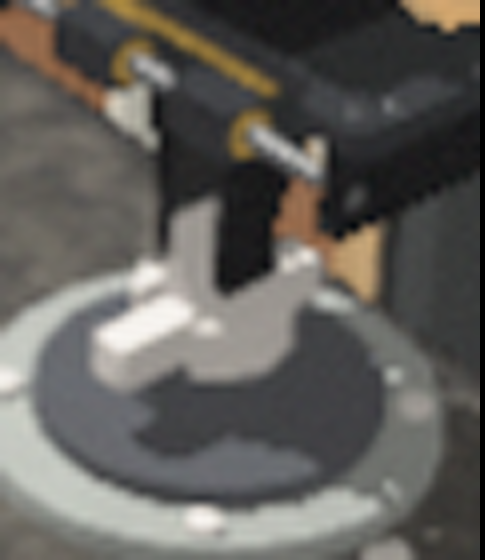

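```bash
python3 -m handwheel '[{"xyz":[0,0,-0.3],"angular":[0,0,0]}]'; python3 -m handwheel '[{"xyz":[0,0,-0.1],"angular":[0,0,0]}]'
```

```text
time: 7.12
position: [0.6321, -0.0335, 0.0675]
tool_rot: [-1.246, 1.18, 1.249]
ft_force: [-13.3, 1.4, 32.3]
grip_width: 0.18
time: 7.2
position: [0.6325, -0.0336, 0.0678]
tool_rot: [-1.246, 1.179, 1.249]
ft_force: [-0.0, -0.0, -3.1]
grip_width: 0.176
```

```bash
python3 -m handwheel '[{"xyz":[0,0,0],"angular":[0,0,0]},{"xyz":[0,0,0],"angular":[0,0,0]},{"xyz":[0,0,0],"angular":[0,0,0]}]' 6; python3 -m handwheel '[{"xyz":[0,0,1],"angular":[0,0,0]},{"xyz":[0,0,3],"angular":[0,0,0]},{"xyz":[0,0,4],"angular":[0,0,0]},{"xyz":[0,0,4],"angular":[0,0,0]},{"xyz":[-2,0,3],"angular":[0,0,0]}]';python3 st.py .5375 .2495 .2 -9.5
```

```text
time: 7.45
position: [0.6335, -0.0336, 0.0685]
tool_rot: [-1.247, 1.177, 1.247]
ft_force: [0.3, 0.9, 1.1]
grip_width: 0.33
time: 7.87
position: [0.6081, -0.0328, 0.2152]
tool_rot: [-1.242, 1.192, 1.258]
ft_force: [-0.3, 1.1, 1.1]
grip_width: 0.658
t7.87 pos [ 0.6081 -0.0328  0.2152] toolx [-0.012  0.    -1.   ] z-yaw 93.1 F [-0.3  1.1  1.1] grip 0.658 j7 1.76
d cm [-7.06 28.23 -1.52] rot deg [ 0.5 -0.6 77.4]
```

```bash
python3 -m handwheel '[{"xyz":[-0.5,2,0],"angular":[0,0,-6.9]},{"xyz":[-0.5,2,0],"angular":[0,0,-6.9]},{"xyz":[-0.5,2,0],"angular":[0,0,-6.9]},{"xyz":[-0.5,2,0],"angular":[0,0,-6.9]},{"xyz":[-0.5,2,0],"angular":[0,0,-6.9]}]';python3 -m handwheel '[{"xyz":[-0.5,2,0],"angular":[0,0,-6.9]},{"xyz":[-0.5,2,0],"angular":[0,0,-6.9]},{"xyz":[-0.5,2,0],"angular":[0,0,-6.9]},{"xyz":[-0.5,2,0],"angular":[0,0,-6.9]},{"xyz":[-0.5,2,0],"angular":[0,0,-6.9]}]';python3 st.py .5375 .2495 .2 -9.5
python3 - <<'E'
from ov import *
for n in cams: cv2.imwrite(f"pics/{n}1.png",cams[n]["pixels"])
overlay([],"pics/g5a.png",{"top":(260,130,66,66),"side":(296,180,62,60)},f=6)
overlay(key([.632,-.034,np.radians(3)],40),"pics/g5.png",{"top":(260,130,66,66),"side":(296,180,62,60)},f=6)
E
```

```text
time: 8.28
position: [0.5859, 0.0604, 0.2309]
tool_rot: [-0.779, 1.419, 0.774]
ft_force: [-0.0, 0.1, 0.1]
grip_width: 0.687
time: 8.7
position: [0.5598, 0.1643, 0.2351]
tool_rot: [-0.296, 1.539, 0.288]
ft_force: [0.8, 1.1, 0.2]
grip_width: 0.69
t8.70 pos [0.5598 0.1643 0.2351] toolx [ 0.012 -0.003 -1.   ] z-yaw 21.4 F [0.8 1.1 0.2] grip 0.690 j7 0.13
d cm [-2.23  8.52 -3.51] rot deg [  0.4   0.6 -30.9]
```

View pics/g5a.png

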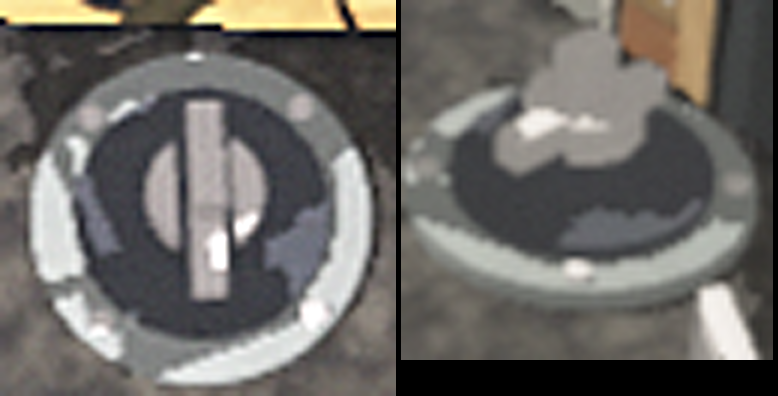

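View pics/g5.png

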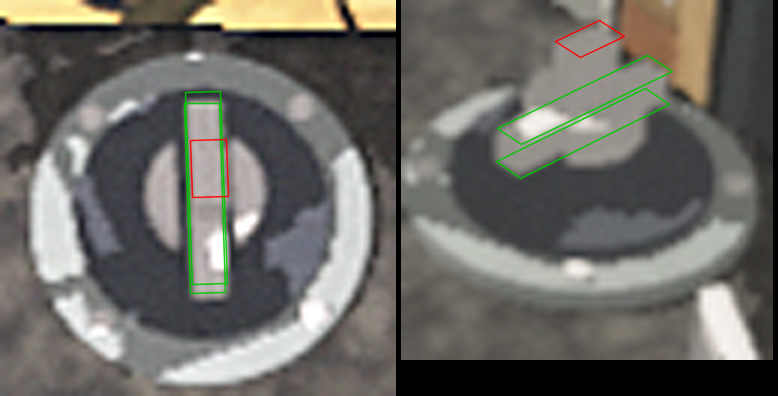

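```bash
python3 -m handwheel '[{"xyz":[-0.6,2,-0.5],"angular":[0.2,0.3,-6.9]},{"xyz":[-0.5,2,-0.5],"angular":[0.2,0.3,-6.9]},{"xyz":[-0.4,2,-1],"angular":[0,0,-6.9]},{"xyz":[-0.4,1.5,-1],"angular":[0,0,-6]},{"xyz":[0,0,0],"angular":[0,0,-4]}]';python3 st.py .5375 .251 .16 -9.2
```

```text
time: 9.22
position: [0.5413, 0.2419, 0.2072]
tool_rot: [0.135, 1.561, -0.131]
ft_force: [-0.3, 0.9, -0.6]
grip_width: 0.693
t9.22 pos [0.5413 0.2419 0.2072] toolx [ 0.006  0.002 -1.   ] z-yaw -9.7 F [-0.3  0.9 -0.6] grip 0.693 j7 -0.52
d cm [-0.38  0.91 -4.72] rot deg [-0.1  0.4  0.5]
```

```bash
python3 -m handwheel '[{"xyz":[-0.4,0.9,-2],"angular":[-0.1,0.4,0.5]},{"xyz":[0,0,-2],"angular":[0,0,0]},{"xyz":[0,0,-0.5],"angular":[0,0,0]},{"xyz":[0,0,0],"angular":[0,0,0]}]';python3 st.py .5375 .251 .084 -9.2;python3 - <<'E'
from ov import *
s=get_state();x,y,z=s["position"]
c=tf([x,y,np.radians(-9.2)],[(-30,0,z*1000),(30,0,z*1000)])
overlay([(c,B)]+drum([.5375,.251,np.radians(-9.2)])[-1:],"pics/g6.png",{"top":(150,150,70,76),"side":(205,105,62,70)},f=6)
E
```

```text
time: 9.55
position: [0.5389, 0.2498, 0.1629]
tool_rot: [0.123, 1.565, -0.123]
ft_force: [-0.4, -0.5, 0.2]
grip_width: 0.687
t9.55 pos [0.5389 0.2498 0.1629] toolx [ 0.002 -0.    -1.   ] z-yaw -9.0 F [-0.4 -0.5  0.2] grip 0.687 j7 -0.51
d cm [-0.14  0.12 -7.89] rot deg [ 0.   0.1 -0.2]
```

View pics/g6.png

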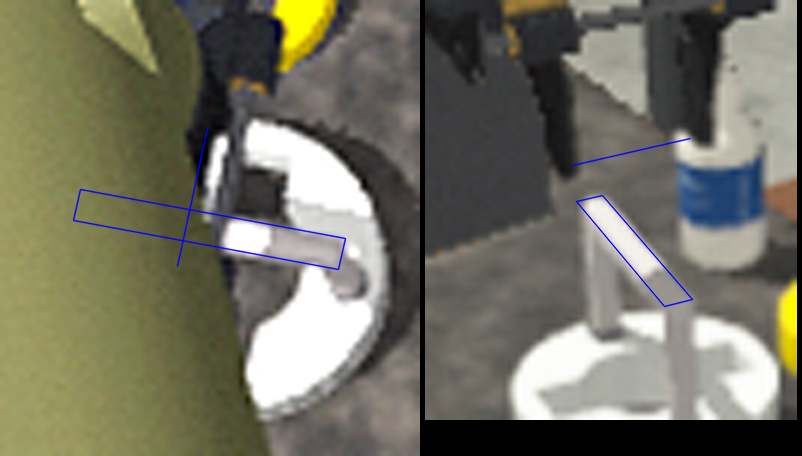

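```bash
python3 -m handwheel '[{"xyz":[-0.2,0.1,-3],"angular":[0,0,-0.2]},{"xyz":[0,0,-2],"angular":[0,0,0]},{"xyz":[0,0,-1.5],"angular":[0,0,0]},{"xyz":[0,0,0],"angular":[0,0,0]}]';python3 st.py .5375 .251 .084 -9.2
```

```text
time: 9.98
position: [0.5431, 0.25, 0.1045]
tool_rot: [0.134, 1.553, -0.121]
ft_force: [-1.1, 0.0, -0.8]
grip_width: 0.687
t9.98 pos [0.5431 0.25   0.1045] toolx [ 0.015  0.007 -1.   ] z-yaw -9.3 F [-1.1  0.  -0.8] grip 0.687 j7 -0.48
d cm [-0.56  0.1  -2.05] rot deg [-0.4  0.8  0.1]
```

```bash
python3 -m handwheel '[{"xyz":[-0.6,0.1,-1],"angular":[-0.4,0.8,0.1]},{"xyz":[-0.1,0,-1],"angular":[0,0,0]},{"xyz":[0,0,0],"angular":[0,0,0]}]';python3 st.py .5375 .251 .084 -9.2
```

```text
time: 10.23
position: [0.5382, 0.251, 0.087]
tool_rot: [0.129, 1.563, -0.125]
ft_force: [-1.4, -0.4, -0.2]
grip_width: 0.687
t10.23 pos [0.5382 0.251  0.087 ] toolx [ 0.004  0.002 -1.   ] z-yaw -9.3 F [-1.4 -0.4 -0.2] grip 0.687 j7 -0.47
d cm [-0.07  0.   -0.3 ] rot deg [-0.1  0.2  0.1]
```

```bash
python3 -m handwheel '[{"xyz":[-0.1,0,-0.3],"angular":[-0.1,0.2,0.1]},{"xyz":[0,0,0],"angular":[0,0,0]},{"xyz":[0,0,0],"angular":[0,0,0]},{"xyz":[0,0,0],"angular":[0,0,0]},{"xyz":[0,0,0],"angular":[0,0,0]}]' 0.3 40; python3 -m handwheel '[{"xyz":[0,0,0],"angular":[0,0,0]},{"xyz":[0,0,0],"angular":[0,0,0]},{"xyz":[0,0,0],"angular":[0,0,0]},{"xyz":[0,0,0],"angular":[0,0,0]},{"xyz":[0,0,0],"angular":[0,0,0]}]'; python3 st.py
```

```text
time: 10.65
position: [0.5387, 0.2518, 0.0862]
tool_rot: [0.127, 1.564, -0.123]
ft_force: [-0.0, 0.4, -0.2]
grip_width: 0.398
time: 11.07
position: [0.5401, 0.252, 0.087]
tool_rot: [0.128, 1.561, -0.122]
ft_force: [-0.6, 0.8, -0.3]
grip_width: 0.155
t11.07 pos [0.5401 0.252  0.087 ] toolx [ 0.007  0.004 -1.   ] z-yaw -9.1 F [-0.6  0.8 -0.3] grip 0.155 j7 -0.47
```

```bash
python3 -m handwheel '[{"xyz":[0,0,1],"angular":[0,0,0]},{"xyz":[0,0,2],"angular":[0,0,0]},{"xyz":[0,0,3],"angular":[0,0,0]},{"xyz":[0,0,3],"angular":[0,0,0]},{"xyz":[0,0,2],"angular":[0,0,0]}]' - 55;python3 st.py .63 -.034 .22 3
```

```text
time: 11.48
position: [0.5286, 0.2469, 0.1896]
tool_rot: [0.115, 1.585, -0.137]
ft_force: [2.0, 0.8, -6.5]
grip_width: 0.157
t11.48 pos [0.5286 0.2469 0.1896] toolx [-0.019 -0.013 -1.   ] z-yaw -9.2 F [ 2.   0.8 -6.5] grip 0.157 j7 -0.53
d cm [ 10.14 -28.09   3.04] rot deg [ 0.8 -1.  12.2]
```

```bash
python3 -m handwheel '[{"xyz":[0.5,-1.5,2],"angular":[0.5,-0.6,1]},{"xyz":[1,-2.5,1.5],"angular":[0.3,-0.4,1]},{"xyz":[1,-2.5,0.5],"angular":[0,0,1]},{"xyz":[1,-2.5,0],"angular":[0,0,1]},{"xyz":[1,-2.5,0],"angular":[0,0,1]}]';python3 -m handwheel '[{"xyz":[1,-2.5,0],"angular":[0,0,1]},{"xyz":[1,-2.5,0],"angular":[0,0,1]},{"xyz":[1,-2.5,0],"angular":[0,0,1]},{"xyz":[1,-2.5,0],"angular":[0,0,1]},{"xyz":[0.5,-1.5,0],"angular":[0,0,1]}]';python3 st.py .63 -.034 .22 3
```

```text
time: 11.9
position: [0.5674, 0.1387, 0.2339]
tool_rot: [0.045, 1.579, -0.035]
ft_force: [0.9, -0.1, -7.1]
grip_width: 0.156
time: 12.32
position: [0.6079, 0.0147, 0.2308]
tool_rot: [-0.028, 1.593, 0.033]
ft_force: [-0.4, -0.1, -6.5]
grip_width: 0.154
t12.32 pos [0.6079 0.0147 0.2308] toolx [-0.022  0.003 -1.   ] z-yaw 2.2 F [-0.4 -0.1 -6.5] grip 0.154 j7 0.13
d cm [ 2.21 -4.87 -1.08] rot deg [-0.1 -1.3  0.8]
```

```bash
python3 -m handwheel '[{"xyz":[1,-2,0],"angular":[0,-1.3,0]},{"xyz":[0.9,-2,0],"angular":[0,0,0]},{"xyz":[0.5,-0.6,0],"angular":[0,0,0]},{"xyz":[0,0,0],"angular":[0,0,0]}]';python3 st.py .63 -.034 .22 3
```

```text
time: 12.65
position: [0.628, -0.0393, 0.227]
tool_rot: [-0.025, 1.582, 0.024]
ft_force: [0.0, -1.1, -5.9]
grip_width: 0.157
t12.65 pos [ 0.628  -0.0393  0.227 ] toolx [-0.011 -0.001 -1.   ] z-yaw 1.8 F [ 0.  -1.1 -5.9] grip 0.157 j7 0.23
d cm [ 0.2   0.53 -0.7 ] rot deg [ 0.  -0.6  1.2]
```

```bash
python3 -m handwheel '[{"xyz":[0.2,0.4,0],"angular":[0,-0.6,1.2]},{"xyz":[0,0,0],"angular":[0,0,0]}]';python3 st.py .63 -.034 .22 3
python3 - <<'E'
from ov import *
s=get_state();x,y,z=s["position"]
overlay(drum([x,y,np.radians(3)],z*1000-86),"pics/g7.png",{"top":(235,110,110,90),"side":(270,90,90,130)},f=4)
E
```

```text
time: 12.82
position: [0.6287, -0.0337, 0.2256]
tool_rot: [-0.042, 1.575, 0.043]
ft_force: [0.9, 1.2, -7.4]
grip_width: 0.154
t12.82 pos [ 0.6287 -0.0337  0.2256] toolx [-0.004  0.    -1.   ] z-yaw 3.1 F [ 0.9  1.2 -7.4] grip 0.154 j7 0.24
d cm [ 0.13 -0.03 -0.56] rot deg [-0.  -0.2 -0.1]
```

View pics/g7.png

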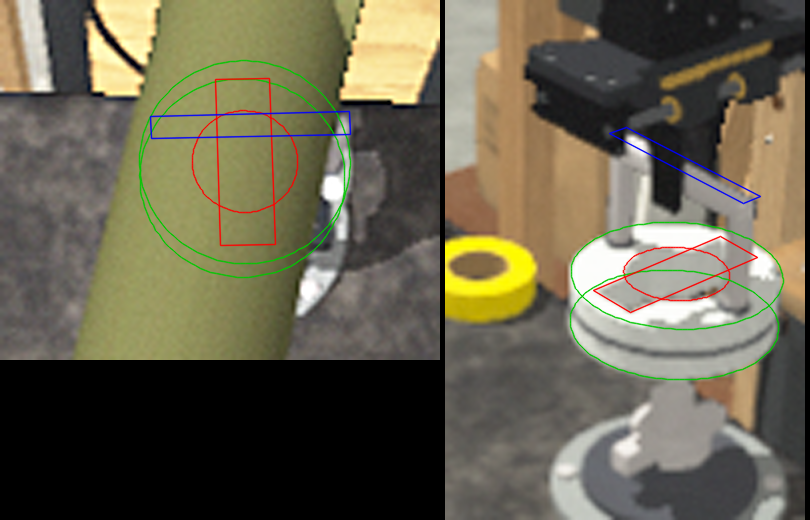

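```bash
python3 -m handwheel '[{"xyz":[0.1,0,-1.5],"angular":[0,0,0]},{"xyz":[0,0,-1.5],"angular":[0,0,0]},{"xyz":[0,0,0],"angular":[0,0,0]}]';python3 st.py .632 -.034 .185 3
```

```text
time: 13.17
position: [0.6295, -0.029, 0.1961]
tool_rot: [-0.045, 1.574, 0.049]
ft_force: [-2.7, -0.6, -8.0]
grip_width: 0.155
t13.17 pos [ 0.6295 -0.029   0.1961] toolx [-0.003  0.002 -1.   ] z-yaw 3.4 F [-2.7 -0.6 -8. ] grip 0.155 j7 0.25
d cm [ 0.25 -0.5  -1.11] rot deg [-0.1 -0.2 -0.4]
```

```bash
python3 -m handwheel '[{"xyz":[0.2,-0.5,-0.5],"angular":[0,0,-0.4]},{"xyz":[0,0,0],"angular":[0,0,0]}]';python3 st.py .632 -.034 .185 3;python3 - <<'E'
from ov import *
s=get_state();x,y,z=s["position"]
overlay([],"pics/g8a.png",{"side":(290,110,70,120)},f=5)
overlay(drum([x,y,np.radians(3)],z*1000-86)+spin([.632,-.034,np.radians(3)])+key([.632,-.034,np.radians(3)],40),"pics/g8b.png",{"side":(290,110,70,120)},f=5)
cv2.imwrite("pics/g8.png",np.hstack([cv2.imread("pics/g8a.png"),cv2.imread("pics/g8b.png")]))
E
```

```text
time: 13.33
position: [0.6313, -0.0316, 0.1912]
tool_rot: [-0.041, 1.574, 0.047]
ft_force: [-0.5, -0.5, -7.1]
grip_width: 0.158
t13.33 pos [ 0.6313 -0.0316  0.1912] toolx [-0.004  0.003 -1.   ] z-yaw 3.2 F [-0.5 -0.5 -7.1] grip 0.158 j7 0.26
d cm [ 0.07 -0.24 -0.62] rot deg [-0.2 -0.2 -0.2]
```

View pics/g8.png

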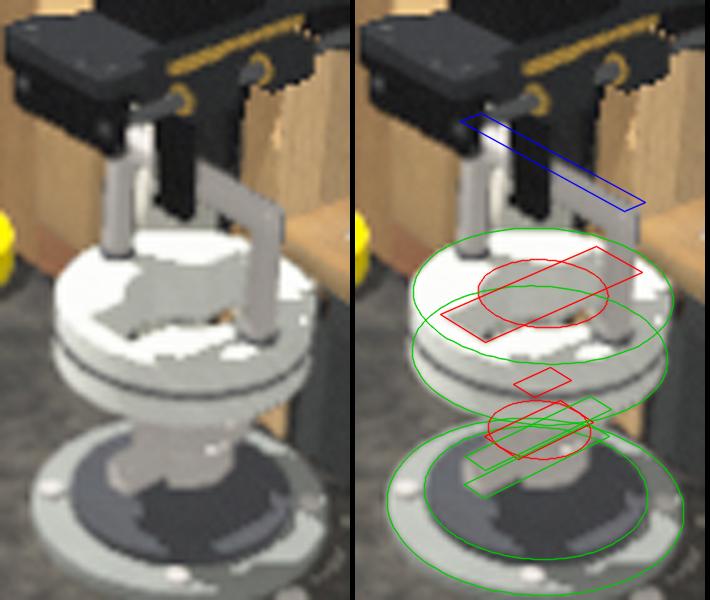

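```bash
python3 -m handwheel '[{"xyz":[0.2,-0.35,-0.5],"angular":[0,0,-0.2]},{"xyz":[0,0,0],"angular":[0,0,0]}]';python3 st.py .633 -.035 .106 3; python3 -m handwheel '[{"xyz":[0.1,0,-1.2],"angular":[0,0,0]},{"xyz":[0,0,0],"angular":[0,0,0]}]';python3 st.py .633 -.035 .106 3
```

```text
time: 13.6
position: [0.6352, -0.034, 0.1886]
tool_rot: [-0.038, 1.57, 0.046]
ft_force: [-0.4, -0.6, -7.6]
grip_width: 0.155
t13.60 pos [ 0.6352 -0.034   0.1886] toolx [ 0.001  0.005 -1.   ] z-yaw 3.1 F [-0.4 -0.6 -7.6] grip 0.155 j7 0.26
d cm [-0.22 -0.1  -8.26] rot deg [-0.3  0.  -0.1]
time: 13.77
position: [0.6369, -0.0345, 0.1766]
tool_rot: [-0.038, 1.568, 0.046]
ft_force: [-1.4, 0.4, -8.0]
grip_width: 0.153
t13.77 pos [ 0.6369 -0.0345  0.1766] toolx [ 0.002  0.005 -1.   ] z-yaw 3.1 F [-1.4  0.4 -8. ] grip 0.153 j7 0.27
d cm [-0.39 -0.05 -7.06] rot deg [-0.3  0.1 -0.1]
```

```bash
python3 -m handwheel '[{"xyz":[-0.5,-0.1,-1.2],"angular":[-0.3,0,0]},{"xyz":[0,0,0],"angular":[0,0,0]}]';python3 st.py .633 -.035 .106 3
```

```text
time: 13.93
position: [0.6317, -0.0359, 0.1636]
tool_rot: [-0.042, 1.569, 0.041]
ft_force: [-1.4, 0.8, -8.0]
grip_width: 0.156
t13.93 pos [ 0.6317 -0.0359  0.1636] toolx [ 0.002 -0.    -1.   ] z-yaw 3.0 F [-1.4  0.8 -8. ] grip 0.156 j7 0.27
d cm [ 0.13  0.09 -5.76] rot deg [ 0.   0.1 -0. ]
```

```bash
python3 -m handwheel '[{"xyz":[0.1,0.1,-0.8],"angular":[0,0,0]},{"xyz":[0,0,0],"angular":[0,0,0]}]';python3 st.py .633 -.035 .106 3;python3 - <<'E'
from ov import *
overlay([],"pics/g9.png",{"side":(290,130,70,110)},f=5)
E
```

```text
time: 14.1
position: [0.6329, -0.0346, 0.1551]
tool_rot: [-0.041, 1.569, 0.041]
ft_force: [-1.0, 0.9, -7.0]
grip_width: 0.15
t14.10 pos [ 0.6329 -0.0346  0.1551] toolx [ 0.002  0.    -1.   ] z-yaw 3.0 F [-1.   0.9 -7. ] grip 0.150 j7 0.27
d cm [ 0.01 -0.04 -4.91] rot deg [-0.   0.1 -0. ]
```

View pics/g9.png

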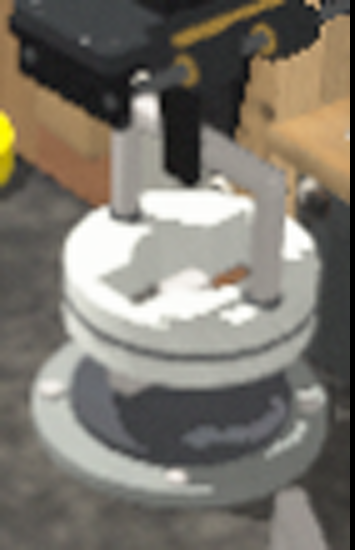

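Run:
```python
from ov import *
s=get_state();x,y,z=s["position"]
overlay(drum([x,y,np.radians(3)],z*1000-86)+spin([.632,-.034,np.radians(3)]),"pics/g9b.png",{"side":(290,130,70,110)},f=7)
```

```text
(no output)
```

View pics/g9b.png

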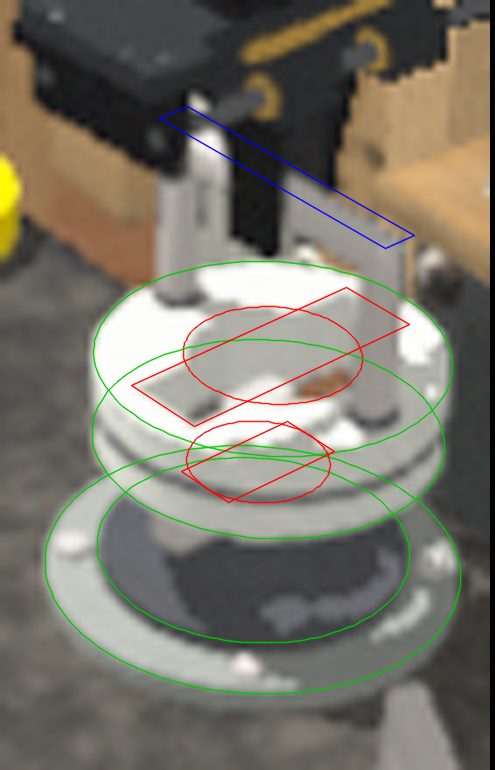

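```bash
python3 -m handwheel '[{"xyz":[0,0,-0.8],"angular":[0,0,0]},{"xyz":[0,0,0],"angular":[0,0,0]}]';python3 st.py .633 -.035 .106 3;python3 -m handwheel '[{"xyz":[-0.1,0,-0.6],"angular":[0,0,0]},{"xyz":[0,0,0],"angular":[0,0,0]}]';python3 st.py .633 -.035 .106 3
```

```text
time: 14.47
position: [0.6355, -0.0355, 0.1503]
tool_rot: [-0.041, 1.562, 0.041]
ft_force: [-0.5, 1.4, -7.6]
grip_width: 0.153
t14.47 pos [ 0.6355 -0.0355  0.1503] toolx [ 0.008  0.    -1.   ] z-yaw 3.0 F [-0.5  1.4 -7.6] grip 0.153 j7 0.27
d cm [-0.25  0.05 -4.43] rot deg [-0.   0.5  0. ]
time: 14.63
position: [0.6345, -0.0356, 0.1438]
tool_rot: [-0.041, 1.562, 0.041]
ft_force: [-0.9, -0.0, -8.1]
grip_width: 0.154
t14.63 pos [ 0.6345 -0.0356  0.1438] toolx [ 0.009 -0.    -1.   ] z-yaw 3.0 F [-0.9 -0.  -8.1] grip 0.154 j7 0.28
d cm [-0.15  0.06 -3.78] rot deg [0.  0.5 0. ]
```

```bash
python3 -m handwheel '[{"xyz":[-0.2,0.05,-0.7],"angular":[0,0.5,0]},{"xyz":[0,0,0],"angular":[0,0,0]}]';python3 st.py .633 -.035 .106 3;python3 -m handwheel '[{"xyz":[0,0,-0.7],"angular":[0,0,0]},{"xyz":[0,0,0],"angular":[0,0,0]}]';python3 st.py .633 -.035 .106 3
```

```text
time: 14.8
position: [0.6322, -0.0349, 0.136]
tool_rot: [-0.041, 1.571, 0.041]
ft_force: [-1.7, 0.6, -7.4]
grip_width: 0.152
t14.80 pos [ 0.6322 -0.0349  0.136 ] toolx [-0.001  0.    -1.   ] z-yaw 3.0 F [-1.7  0.6 -7.4] grip 0.152 j7 0.28
d cm [ 0.08 -0.01 -3.  ] rot deg [-0.  -0.1  0. ]
time: 14.97
position: [0.6321, -0.0348, 0.128]
tool_rot: [-0.041, 1.572, 0.041]
ft_force: [-1.3, -0.2, -7.5]
grip_width: 0.158
t14.97 pos [ 0.6321 -0.0348  0.128 ] toolx [-0.001  0.    -1.   ] z-yaw 3.0 F [-1.3 -0.2 -7.5] grip 0.158 j7 0.28
d cm [ 0.09 -0.02 -2.2 ] rot deg [-0.  -0.1  0. ]
```

```bash
python3 -m handwheel '[{"xyz":[0,0,-0.7],"angular":[0,0,0]},{"xyz":[0,0,0],"angular":[0,0,0]}]';python3 -m handwheel '[{"xyz":[0,0,-0.6],"angular":[0,0,0]},{"xyz":[0,0,0],"angular":[0,0,0]}]';python3 st.py .633 -.035 .106 3
```

```text
time: 15.13
position: [0.6321, -0.0347, 0.1201]
tool_rot: [-0.041, 1.572, 0.041]
ft_force: [-1.4, 0.9, -7.2]
grip_width: 0.157
time: 15.3
position: [0.6321, -0.0347, 0.1133]
tool_rot: [-0.041, 1.572, 0.041]
ft_force: [-1.3, -0.1, -7.5]
grip_width: 0.154
t15.30 pos [ 0.6321 -0.0347  0.1133] toolx [-0.002 -0.    -1.   ] z-yaw 3.0 F [-1.3 -0.1 -7.5] grip 0.154 j7 0.29
d cm [ 0.09 -0.03 -0.73] rot deg [ 0.  -0.1 -0. ]
```

```bash
python3 -m handwheel '[{"xyz":[0,0,-0.4],"angular":[0,0,0]},{"xyz":[0,0,0],"angular":[0,0,0]}]';python3 -m handwheel '[{"xyz":[0,0,-0.25],"angular":[0,0,0]}]';python3 -m handwheel '[{"xyz":[0,0,-0.2],"angular":[0,0,0]}]'
```

```text
time: 15.47
position: [0.6321, -0.0348, 0.1087]
tool_rot: [-0.041, 1.572, 0.041]
ft_force: [-1.1, 0.7, -7.0]
grip_width: 0.153
time: 15.55
position: [0.6328, -0.0353, 0.107]
tool_rot: [-0.042, 1.571, 0.041]
ft_force: [-3.3, -8.9, 16.4]
grip_width: 0.15
time: 15.63
position: [0.6329, -0.0354, 0.107]
tool_rot: [-0.041, 1.571, 0.041]
ft_force: [-9.2, 1.8, 13.8]
grip_width: 0.154
```

```bash
python3 -m handwheel '[{"xyz":[0,0,0],"angular":[0,0,0]},{"xyz":[0,0,0],"angular":[0,0,0]},{"xyz":[0,0,0],"angular":[0,0,0]},{"xyz":[0,0,0],"angular":[0,0,0]}]' 5; python3 st.py;python3 - <<'E'
from ov import *
overlay([],"pics/g10.png",{"side":(290,130,70,110)},f=5)
E
```

```text
time: 15.97
position: [0.6373, -0.0361, 0.1124]
tool_rot: [-0.04, 1.56, 0.041]
ft_force: [0.4, 0.5, -0.1]
grip_width: 0.371
t15.97 pos [ 0.6373 -0.0361  0.1124] toolx [ 0.01   0.001 -1.   ] z-yaw 3.0 F [ 0.4  0.5 -0.1] grip 0.371 j7 0.30
```

View pics/g10.png

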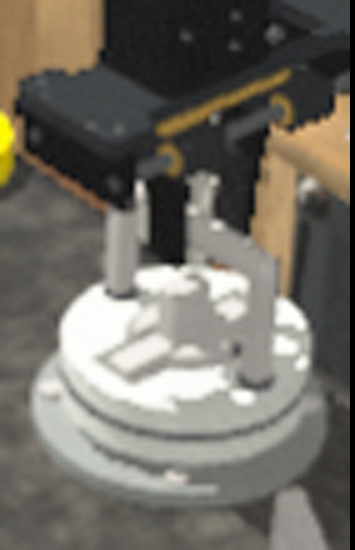

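```bash
python3 -m handwheel '[{"xyz":[-0.3,0,0],"angular":[0,0,0]},{"xyz":[0,0,0],"angular":[0,0,0]},{"xyz":[0,0,0.5],"angular":[0,0,0]},{"xyz":[0,0,1],"angular":[0,0,0]},{"xyz":[0,0,2],"angular":[0,0,0]}]' 6; python3 st.py;  python3 -m handwheel '[{"xyz":[0,0,3],"angular":[0,0,0]},{"xyz":[0,0,4],"angular":[0,0,0]},{"xyz":[-2,2,3],"angular":[0,0,0]},{"xyz":[-2,3,0],"angular":[0,0,0]},{"xyz":[-2,4,0],"angular":[0,0,0]}]';python3 -m handwheel '[{"xyz":[-1,4,0],"angular":[0,0,0]},{"xyz":[-1,4,0],"angular":[0,0,0]},{"xyz":[0,4,0],"angular":[0,0,0]},{"xyz":[0,4,0],"angular":[0,0,0]},{"xyz":[0,0,0],"angular":[0,0,0]}]'
python3 - <<'E'
from ov import *
for n in cams: cv2.imwrite(f"pics/{n}2.png",cams[n]["pixels"])
bx={"top":(255,120,74,80),"side":(290,140,70,100)}
p=[.632,-.035,np.radians(3)]
overlay([],"pics/g11a.png",bx,f=5);overlay(drum(p,20),"pics/g11.png",bx,f=5)
E
```

```text
time: 16.48
position: [0.6308, -0.0356, 0.1447]
tool_rot: [-0.041, 1.568, 0.041]
ft_force: [-0.7, 0.2, -0.0]
grip_width: 0.681
t16.48 pos [ 0.6308 -0.0356  0.1447] toolx [ 0.002  0.    -1.   ] z-yaw 3.0 F [-0.7  0.2 -0. ] grip 0.681 j7 0.28
time: 16.9
position: [0.5727, 0.0427, 0.2564]
tool_rot: [-0.03, 1.559, 0.019]
ft_force: [0.5, 0.4, 0.3]
grip_width: 0.691
time: 17.32
position: [0.5472, 0.217, 0.2654]
tool_rot: [-0.024, 1.551, 0.034]
ft_force: [-1.1, 1.3, 0.5]
grip_width: 0.683
```

View pics/g11a.png

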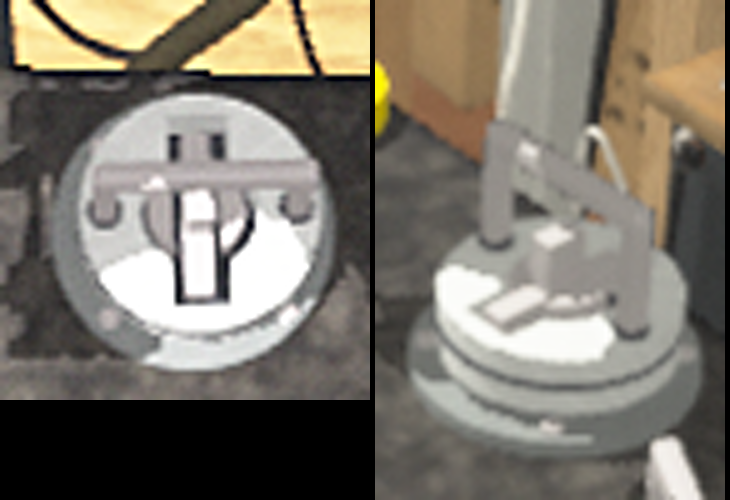

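View pics/g11.png

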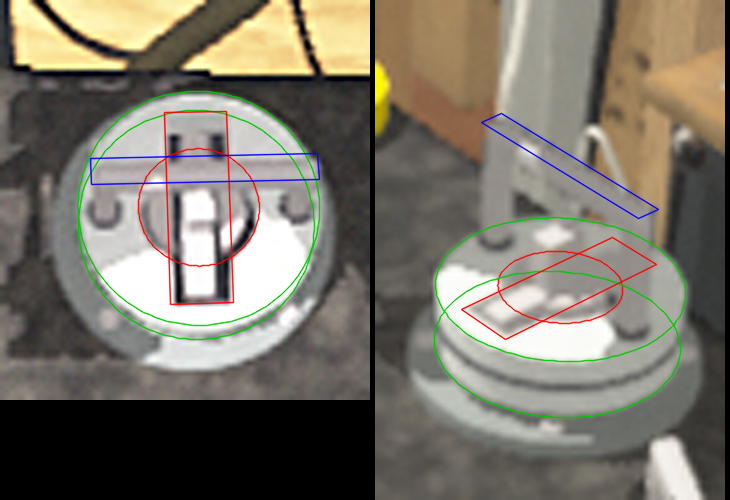

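View pics/top2.png

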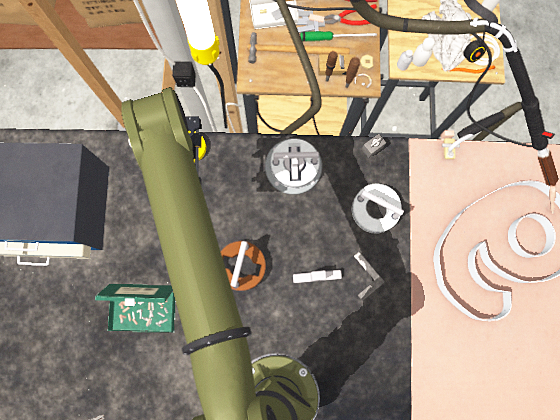

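```bash
python3 st.py; python3 -c "
from bench import *
print(close_job())"
```

```text
t17.42 pos [0.5491 0.2083 0.2657] toolx [ 0.02   0.002 -1.   ] z-yaw 1.6 F [ 0.6 -0.7 -0.7] grip 0.690 j7 -0.30
the job is handed in; nothing more can be done
None
```

The job is handed in at 17.4 s of the 51 s allowed. The key is in the slot and the keyed drum is on the flange. The hand-in gave no verdict.

**Key:** I laid the smaller T-key in the shaft slot. It touched the floor with a brief push of about 32 N, and I let it go with the drum still on its stand. Pictures after release showed it flat and about 2–3 mm from centre along the slot.

**Keyed drum:** I lowered the white keyed drum over the shaft and felt no contact until it reached the flange, about 16 N at the tool. The tool had come down to the height expected for sitting flat, and I released it there, so it was not dropped. Last pictures show it level on the flange with both key ends inside the keyways.

**Other things:** The plain drum is still at its starting pixel (378,208). The brown drum and the larger T-key were left alone. The gripper was clear of everything.

**Disagreements:**
- The two cameras differed by up to about 4–9 mm in y on the first raw fits. I worked from compromise positions and from comparing parts within the same picture.
- In the last top view one key end looks close to the end of its keyway, about 1–2 mm by eye.

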